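# Turn a compressor just past compression and lock its crankshaft

## Task

The belt is off the small air compressor on the counter, and its crankshaft must be locked before the flywheel nut can be undone. Take the flywheel by its turning handle and turn it steadily, the top moving away from the robot, until you feel the compression build up, peak and fall away, and stop just past it, where the slot inside lies under the locking pin; never let go while it still pushes back. Then press the locking pin on top of the crankcase fully home with light pressure only (if it stops short, the slot is not under it: do not force it), and leave the spanner, the oil bottle and the tray where they are.

Things in the scene. Friction and masses are not known exactly. Their poses are not given: they have to be found in the camera images.
- wheel_axis (a point): centre of the flywheel, on its shaft, 150 mm above the counter (fixed to the compressor, does not turn). y lies along the shaft, from flywheel to crankcase; x is level and points away from the robot; z is up. The dark cast-iron wheel stands upright: outside diameter 210 mm, 32 mm wide, six spokes, with a turning handle on one spoke.
- handle: the flywheel's black turning handle, a sleeve 20 mm in diameter and 74 mm long that spins freely on its spindle; origin at its centre, y along it. It stands out level from the wheel's outer face (away from the crankcase), parallel to the shaft and 75 mm from it; its centre is 38 mm out from the wheel's face, 54 mm from its middle. At the start it is on the robot's side of the shaft.
- flywheel (a joint): flywheel angle in rad: 0 with the handle straight above the shaft, -1.57 with it level on the robot's side; it grows as the top of the wheel moves away from the robot. It tells nothing of where the piston stands. Drag 0.2 N m, either way when at rest; compression pushes back with up to 0.8 N m: it begins 42 degrees before top dead centre, peaks 23 degrees before and is gone at dead centre; past it there is drag only.
- pump: the compressor, bolted to a plank on the counter; origin at the plank's underside, axes as for the wheel axis, which lies at x 0, y -100, z 150 mm in this frame. Top dead centre lies 60 to 135 degrees ahead at the start, unseen. Let go in compression, the wheel springs back; elsewhere the drag holds it. Crankcase: y -45 to 135, top at z 218. Finned cylinder and head: 90 mm across, at y -25 to 65, top at z 301 mm.
- pin_top (a point): centre of the top of the locking pin's knob (moves with it). The pin stands upright above the shaft at the far end of the crankcase, 212 mm along the shaft from the wheel's middle. Steel knob: 22 mm in diameter, 20 mm tall, its top 275 mm above the counter when the pin is out. The cylinder's fins stand 47 mm from the pin's axis, towards the flywheel.
- lock_pin (a joint): how far the locking pin is pressed down, in m: 0 out (at the start), 0.015 fully home. It slides with about 4 N and stays where it is left. It stops dead at about 0.003 when the slot is not under it; the slot is under it from top dead centre to about 17 degrees past.
- spanner: a loose steel spanner, 190 mm long, lying near the compressor (origin under its middle)
- oil: a loose grey oil bottle with a black cap, 60 mm in diameter and 160 mm tall, standing near the compressor (origin at the centre of its underside)
- tray: a loose gold-brown meat tray, 130 x 180 x 35 mm, near the compressor (origin at the centre of its underside)

How it is judged:
By the outcome, as a careful person would: the job done as asked, in the order asked, and still so for the second after the job is handed in, with the robot touching nothing.
It also fails if it takes over 56 s, if anything falls off the work surface, if the arm or the gripper's body presses on something with over 40 N, if the wrist force passes 120 N, or if a joint passes its speed limit or range.

## Robot

A 6-joint arm with a two-finger parallel gripper is mounted at the origin on the work surface. World frame = base frame: x ahead of the robot, y to its left, z up, the work surface at z = 0. Lengths are in mm, angles in degrees, forces in N, time in s.
With the tool pointing down it reaches from about 300 to 850 mm from the base axis. Payload 4.2 kg.
Tool frame: the origin (TCP) lies midway between the tips of the shut fingers; the grasp point (between the pads) lies 19 mm behind it; z points along the fingers, y is the direction in which the jaws open and shut (so a half turn about z gives the same grasp; the last joint's range is limited). The gripper opens to 91 mm and grips with 3 to 60 N. Pads are 32 mm wide; open, the fingers measure 118 mm over their backs; the gripper's body (76 mm by 178 mm) begins 60 mm behind the grasp point.
Start: joints at [-67.609, 18.312, 89.639, -0, 72.044, -1.146], TCP at [229.627, -527.176, 213.976] pointing down, gripper open.
Joint ranges: [-177.97, 177.97], [-48.28, 115.42], [12.27, 149.76], [-77.06, 257.06], [2.81, 150.46], [-146.56, 146.56]. Speed limits (degrees/s): [147.25, 147.25, 180, 180, 180, 180].

## Interface

Orientations are given as [roll, pitch, yaw] about the fixed x, y, z axes, in that order (R = Rz(yaw) Ry(pitch) Rx(roll)).
In Python, from workcell import * gives the robot as it stands.
- The arm moves only by the tool arm_command, never from a script. Its argument "deltas" is text: rows parted by semicolons, each of 7 numbers parted by spaces: the shift along the tool's x, y, z in mm, then the turn, a rotation vector about the tool's x, y, z in degrees, then the finger opening in mm, from 0 to 91.2. In form: x y z wx wy wz hand; .... A call has 1 to 5 rows; each row shifts and turns the commanded pose from where the row before left it, along the tool's axes as they then stand; what a row does not reach is not made up. A row lasts 1/8 s, in which the tool goes at most 62.5 mm and 10.7 degrees, less where a joint would pass 70% of its speed; a pose out of reach is approached as far as the arm can. A call is refused whole if a number of a shift passes 62.5 or a number of a turn 10.7, either way. A call with a gripper value outside its range is refused whole. The fingers move at their own pace and stop on an object; "force" is the grip in N (left out, the last holds). Time passes only in rows, so rows that do not move let the fingers close. It gives the time, the measured TCP pose, the force and the opening at its end, in the units of the state.
- state(): the state, without advancing time (a new reading comes with each control period).
- grab_frame(name): name is "scene" or "top"; returns the picture (420x560x3 uint8, red, green, blue); there is no depth.
- camera_model(name): a dict with "fx", "fy", "cx", "cy" (pixels), "k1" (the pictures are not rectified: a ray, as slopes to the right and down, at radius r is drawn at 1 + k1 r^2 times it, then the intrinsics apply), "rvec" (rotation vector, rad) and "tvec" (3), from world to camera coordinates, as OpenCV has them. Camera axes: x right, y down, z forward; pixel columns grow to the right and rows downward; lengths in mm; the calibration is good to about 2 mm. A picture is of the moment at which its call begins. camera_model takes no time and is no camera call.
- job_done(): hands the job in, once; it reports no verdict.
The state is a dict: "time_s": time; "qpos": joint angles; "qvel": joint speeds; "effort": joint torques, N m; "ee_pos": TCP position; "ee_rot": TCP orientation; "force": force on the tool from outside, world axes, zero at the start; "torque": the same for the moment, N m; "gripper_width": finger opening in mm.
Only numpy, scipy, OpenCV 4.12 (cv2) and the standard library are available. Lean on these libraries where they do the work, as an engineer would, in place of code of your own. Each camera call takes 0.05 s, during which the arm holds its last target. There are 200 camera calls.

## Working session

There is one attempt and no reset: what is moved stays moved. The work goes in short steps, Python scripts to look and compute and a tool call to move; the robot and the scene stay as the last step left them, time stands still between calls to the robot, and variables do not carry over. Pictures are saved under pics/ and viewed, about 8 in all and at most 12, crops included, and the job is handed in when it is done.

Besides the shell and the picture viewer there is one more tool, called as name(argument=value, ...) on one line, values as JSON. arm_command: Moves the arm, as the interface text tells. Its arguments: {"type":"object","properties":{"deltas":{"type":"string"},"force":{"type":"number"}},"required":["deltas"]}

```bash
mkdir -p pics; ls; cat > h.py <<'E'
from workcell import *
import numpy as np, cv2
from scipy.spatial.transform import Rotation as Ro
def ray(n,u,v):
    m=camera_model(n); K=np.array([[m['fx'],0,m['cx']],[0,m['fy'],m['cy']],[0,0,1.]])
    p=cv2.undistortPoints(np.array([[[u,v]]],float),K,np.array([m['k1'],0,0,0,0.]))[0,0]
    R=cv2.Rodrigues(np.array(m['rvec'],float))[0]; t=np.array(m['tvec'],float).ravel()
    d=R.T@np.array([p[0],p[1],1]); return -R.T@t, d/np.linalg.norm(d)
def onz(n,u,v,z):
    c,d=ray(n,u,v); return c+d*(z-c[2])/d[2]
def proj(n,P):
    m=camera_model(n); K=np.array([[m['fx'],0,m['cx']],[0,m['fy'],m['cy']],[0,0,1.]])
    return cv2.projectPoints(np.array(P,float).reshape(-1,3),np.array(m['rvec'],float),np.array(m['tvec'],float),K,np.array([m['k1'],0,0,0,0.]))[0][:,0]
def tri(n1,p1,n2,p2):
    a,d=ray(n1,*p1); b,e=ray(n2,*p2)
    s=np.linalg.lstsq(np.c_[d,-e],b-a,rcond=None)[0]; P,Q=a+s[0]*d,b+s[1]*e
    return (P+Q)/2,np.linalg.norm(P-Q)
def snap(n,f):
    i=grab_frame(n)[:,:,::-1]; cv2.imwrite('pics/'+f,i); return i
E
python3 - <<'E'
from h import *
for n in('scene','top'):
    snap(n,n+'0.png'); m=camera_model(n); print(n,m, ray(n,280,210))
print(state())
E
```

```text
pics
scene {'fx': 476.8018058113153, 'fy': 476.8018058113153, 'cx': 281.59934708478505, 'cy': 211.72110326552144, 'k1': -0.09110126118039998, 'rvec': array([ 1.79474921,  1.72130281, -0.73484353]), 'tvec': array([ -48.09468918, -232.48739253, 1880.94172078])} (array([1500.05461745,   16.46748658, 1159.25416125]), array([-0.71228563,  0.00904535, -0.70183143]))
top {'fx': 396.52607791723807, 'fy': 396.52607791723807, 'cx': 286.0109072479751, 'cy': 217.29226509736628, 'k1': -0.0600384141707525, 'rvec': array([ 2.141641  , -2.12867924,  0.22108657]), 'tvec': array([  13.35941308,  532.42703087, 1066.28727796])} (array([ 328.37193771,   41.0554141 , 1145.03794687]), array([ 0.20085781, -0.00663088, -0.97959796]))
{'time_s': 0.1, 'qpos': array([-6.76075504e+01,  1.83455836e+01,  8.96976144e+01,  1.48516920e-04,
        7.20445632e+01, -1.14463387e+00]), 'qvel': array([ 0.02151618, -0.00547098, -0.04237714, -0.01910231,  0.06331468,
       -0.04906444]), 'effort': array([ 7.08368443e-04, -4.13332272e+01, -2.32509345e+01,  7.29773683e-02,
        4.21620766e-02, -8.10490815e-05]), 'ee_pos': array([ 229.46629199, -526.74528022,  213.24057318]), 'ee_rot': array([-1.79912259e+02, -1.89432948e-03,  2.35370361e+01]), 'force': array([-0.7737048 , -0.00429515, -0.54112361]), 'torque': array([-0.03015837,  0.00797569,  0.00510611]), 'gripper_width': 91.50859158862289}
```

View pics/scene0.png

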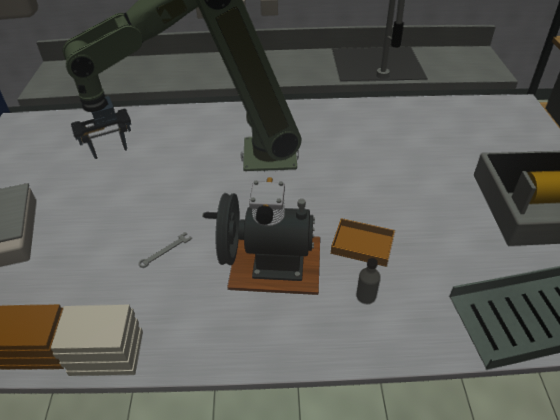

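View pics/top0.png

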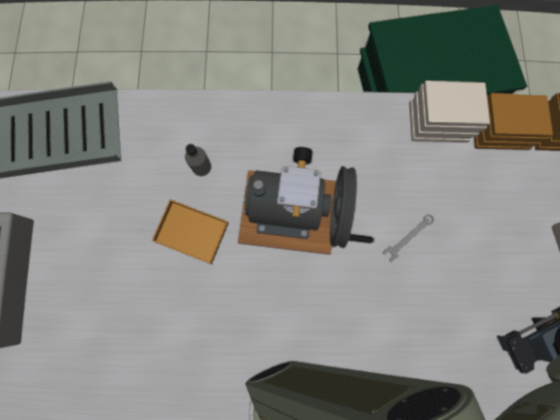

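The scene view shows the compressor at about (265,235), with the handle at (210,214) and the pin knob at (301,204). In the top view the knob is at (259,186), the handle at (362,239) and the wheel at (343,207). I'll enlarge both.

```bash
python3 - <<'E'
from h import *
a=cv2.imread('pics/scene0.png')[160:300,190:330]; b=cv2.imread('pics/top0.png')[140:270,230:390]
a=cv2.resize(a,(400,400),interpolation=cv2.INTER_CUBIC); b=cv2.resize(b,(400,325),interpolation=cv2.INTER_CUBIC)
c=np.zeros((400,800,3),np.uint8); c[:,:400]=a; c[:325,400:]=b
cv2.imwrite('pics/c.png',np.clip(c.astype(float)*1.8,0,255).astype(np.uint8))
E
```

```text
(no output)
```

View pics/c.png

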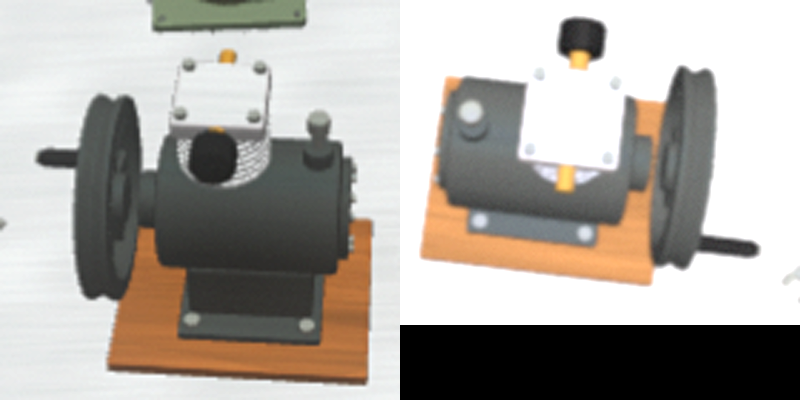

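```bash
python3 - <<'E'
from h import *
print('pin',tri('scene',(301.7,201),'top',(258,184.4)), onz('top',258,184.4,275), onz('scene',301.7,201,275))
t=tri('scene',(204,215),'top',(372.8,239.6));print('tip',t)
r=tri('scene',(217,215.3),'top',(352,236.8));print('root',r)
d=r[0]-t[0];print(np.linalg.norm(d),np.degrees(np.arctan2(d[1],d[0])))
P=[onz('top',*p,20)[:2] for p in((238.8,242.8),(330.8,253.6),(248.8,171.2))]
# scene plank front (far) edge corners
S=[onz('scene',190+x/2.857,160+y/2.857,20)[:2] for x,y in((108,369),(367,382),(372,220))]
print(P,S)
for a,b in((P[1],P[0]),(S[0],S[1])):
    d=b-a;print('ydir',np.degrees(np.arctan2(d[1],d[0])),np.linalg.norm(d))
d=S[2]-S[1];print(np.degrees(np.arctan2(d[1],d[0]))+90-180)
E
```

```text
pin (array([566.7313219 ,  86.63827691, 270.7221685 ]), np.float64(2.0373312853952283)) [565.5270733   85.40051652 275.        ] [571.18653734  87.31693438 275.        ]
tip (array([ 460.64686337, -206.3643197 ,  126.06846406]), np.float64(3.908285185984199))
root (array([ 467.48801545, -158.62753572,  128.00459675]), np.float64(10.075112054154614))
48.26334547327331 81.84447896789814
[array([462.72572452, 150.13198907]), array([ 433.54394138, -112.11734806]), array([675.01324948, 126.20869279])] [array([ 666.16156516, -132.33570735]), array([694.57825133, 131.24058648]), array([474.23226602, 156.35999251])]
ydir 83.65053535009055 263.8679429057606
ydir 83.84659544796133 265.10369805691835
83.49636725137793
```

```bash
cat >> h.py <<'E'
def plan(P,yaw,n,hand,start=None,y0=None):
    """rows from the present pose to TCP P (tool down) in n even steps"""
    s=state(); p=np.array(s['ee_pos'] if start is None else start,float); y0=s['ee_rot'][2] if y0 is None else y0
    st=(np.array(P)-p)/n; dy=(yaw-y0)/n
    for i in range(n):
        R=Ro.from_euler('xyz',[180,0,y0+i*dy],degrees=True).as_matrix()
        print(*np.round(R.T@st,1),0,0,round(-dy,2),hand,sep=' ',end=';\n')
E
python3 -c "
from h import *
plan([466,-184,205],83.65,10,65,[229.6,-527.2,214],23.54)"
```

```text
35.4 -22.0 0.9 0 0 -6.01 65;
37.5 -18.2 0.9 0 0 -6.01 65;
39.2 -14.2 0.9 0 0 -6.01 65;
40.5 -10.0 0.9 0 0 -6.01 65;
41.3 -5.7 0.9 0 0 -6.01 65;
41.7 -1.3 0.9 0 0 -6.01 65;
41.6 3.0 0.9 0 0 -6.01 65;
41.0 7.4 0.9 0 0 -6.01 65;
40.0 11.6 0.9 0 0 -6.01 65;
38.6 15.7 0.9 0 0 -6.01 65;
```

arm_command(deltas="35.4 -22 0.9 0 0 -6 65;37.5 -18.2 0.9 0 0 -6 65;39.2 -14.2 0.9 0 0 -6 65;40.5 -10 0.9 0 0 -6 65;41.3 -5.7 0.9 0 0 -6 65")

```text
time_s: 0.72
ee_pos: [348.4, -354.2, 209.1]
ee_rot: [-180.0, -0.0, 53.7]
force: [0.7, -0.2, -0.0]
gripper_width: 64.8
```

arm_command(deltas="41.7 -1.3 0.9 0 0 -6 65;41.6 3 0.9 0 0 -6 65;41 7.4 0.9 0 0 -6 65;40 11.6 0.9 0 0 -6 65;38.6 15.7 0.9 0 0 -6 65")

```text
time_s: 1.35
ee_pos: [466.8, -182.8, 204.6]
ee_rot: [-180.0, -0.0, 83.7]
force: [0.8, -0.3, -0.2]
gripper_width: 65.3
```

arm_command(deltas="0 0 0 0 0 0 65;0 0 0 0 0 0 65")

```text
time_s: 1.6
ee_pos: [465.9, -184.3, 204.6]
ee_rot: [-179.9, 0.0, 83.5]
force: [-0.7, -0.6, -0.2]
gripper_width: 64.8
```

```bash
python3 - <<'E'
from h import *
s=state();print(s['time_s'],s['ee_pos'],s['ee_rot'],s['force'],s['gripper_width'])
a=snap('scene','s1.png')[120:270,140:340]; b=snap('top','t1.png')[150:350,270:470]
c=np.zeros((400,800,3),np.uint8); c[:300,:400]=cv2.resize(a,(400,300)); c[:,400:]=cv2.resize(b,(400,400))
cv2.imwrite('pics/c1.png',np.clip(c.astype(float)*1.8,0,255).astype(np.uint8))
E
```

```text
1.6 [ 465.93926604 -184.28340647  204.63042337] [-1.79941129e+02  2.14171960e-02  8.35238969e+01] [-0.74300167 -0.63182528 -0.20151191] 64.80940924603495
```

View pics/c1.png

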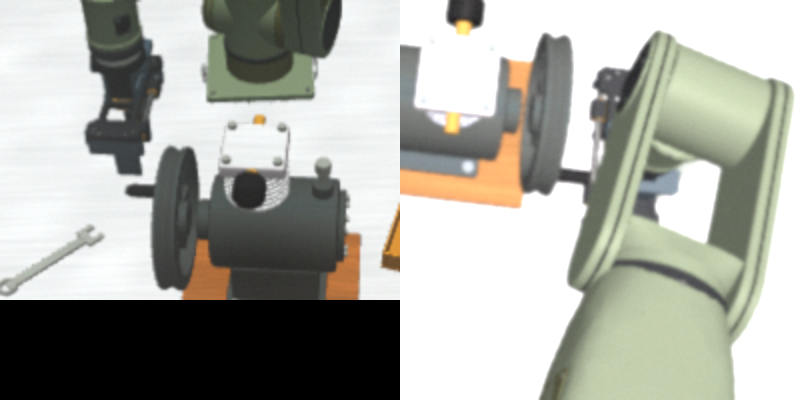

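The gripper is above the handle (scene crop: finger at (130,165), handle at (140,190)) and clear of the wheel. I'll descend and close.

arm_command(deltas="0 0 25 0 0 0 65;0 0 25 0 0 0 65;0 0 22 0 0 0 65;0 0 14 0 0 0 65;0 0 10 0 0 0 65", force=12)

```text
time_s: 2.33
ee_pos: [466.2, -184.7, 108.5]
ee_rot: [-180.0, 0.0, 83.5]
force: [-0.4, -0.4, -0.6]
gripper_width: 65.3
```

arm_command(deltas="0 0 0 0 0 0 45;0 0 0 0 0 0 30;0 0 0 0 0 0 15;0 0 0 0 0 0 10;0 0 0 0 0 0 10", force=12)

```text
time_s: 2.95
ee_pos: [462.9, -183.7, 108.1]
ee_rot: [-179.5, 0.0, 83.6]
force: [-3.8, -2.4, -3.9]
gripper_width: 19.7
```

arm_command(deltas="0 0 0 0 0 0 10;0 0 0 0 0 0 10;0 0 0 0 0 0 10", force=30)

```text
time_s: 3.32
ee_pos: [463.0, -183.7, 108.0]
ee_rot: [-179.6, -0.0, 83.6]
force: [-7.3, -0.6, 0.2]
gripper_width: 19.4
```

```bash
cat >> h.py <<'E'
Y=np.radians(83.65); U=np.array([np.sin(Y),-np.cos(Y),0]); C=np.array([537.2,-191,150.])
def ang(p,f=None):
    g=np.array(p)+[0,0,19]-C; u,w=g@U,g[2]; th=np.arctan2(u,w)
    o=[round(np.degrees(th),1),round(float(np.hypot(u,w)),1)]
    if f is not None:
        f=np.array(f); o+=[round(float(f@U*np.cos(th)-f[2]*np.sin(th)),1),round(float(f@U*np.sin(th)+f[2]*np.cos(th)),1)]
    return o
E
python3 -c "
from h import *
s=state();print(ang(s['ee_pos'],s['force']))
a=np.radians(np.arange(-105,61,3.));u=75*np.sin(a);w=75*np.cos(a)
for i in range(len(a)-1): print(int(-105+3*i+3),':',0,round(u[i+1]-u[i],1),round(w[i]-w[i+1],1),end=' | ')"
```

```text
[np.float64(-107.2), 78.0, 2.3, 6.8]
-102 : 0 -0.9 -3.8 | -99 : 0 -0.7 -3.9 | -96 : 0 -0.5 -3.9 | -93 : 0 -0.3 -3.9 | -90 : 0 -0.1 -3.9 | -87 : 0 0.1 -3.9 | -84 : 0 0.3 -3.9 | -81 : 0 0.5 -3.9 | -78 : 0 0.7 -3.9 | -75 : 0 0.9 -3.8 | -72 : 0 1.1 -3.8 | -69 : 0 1.3 -3.7 | -66 : 0 1.5 -3.6 | -63 : 0 1.7 -3.5 | -60 : 0 1.9 -3.5 | -57 : 0 2.1 -3.3 | -54 : 0 2.2 -3.2 | -51 : 0 2.4 -3.1 | -48 : 0 2.6 -3.0 | -45 : 0 2.7 -2.8 | -42 : 0 2.8 -2.7 | -39 : 0 3.0 -2.6 | -36 : 0 3.1 -2.4 | -33 : 0 3.2 -2.2 | -30 : 0 3.3 -2.1 | -27 : 0 3.5 -1.9 | -24 : 0 3.5 -1.7 | -21 : 0 3.6 -1.5 | -18 : 0 3.7 -1.3 | -15 : 0 3.8 -1.1 | -12 : 0 3.8 -0.9 | -9 : 0 3.9 -0.7 | -6 : 0 3.9 -0.5 | -3 : 0 3.9 -0.3 | 0 : 0 3.9 -0.1 | 3 : 0 3.9 0.1 | 6 : 0 3.9 0.3 | 9 : 0 3.9 0.5 | 12 : 0 3.9 0.7 | 15 : 0 3.8 0.9 | 18 : 0 3.8 1.1 | 21 : 0 3.7 1.3 | 24 : 0 3.6 1.5 | 27 : 0 3.5 1.7 | 30 : 0 3.5 1.9 | 33 : 0 3.3 2.1 | 36 : 0 3.2 2.2 | 39 : 0 3.1 2.4 | 42 : 0 3.0 2.6 | 45 : 0 2.8 2.7 | 48 : 0 2.7 2.8 | 51 : 0 2.6 3.0 | 54 : 0 2.4 3.1 | 57 : 0 2.2 3.2 | 60 : 0 2.1 3.3 |
```

arm_command(deltas="0 -0.9 -3.8 0 0 0 10;0 -0.7 -3.9 0 0 0 10;0 -0.5 -3.9 0 0 0 10")

```text
time_s: 3.7
ee_pos: [460.6, -183.4, 119.0]
ee_rot: [-179.5, -0.0, 83.6]
force: [-6.5, -1.0, -5.3]
gripper_width: 19.4
```

arm_command(deltas="0 -0.3 -3.9 0 0 0 10;0 -0.1 -3.9 0 0 0 10")

```text
time_s: 3.95
ee_pos: [459.8, -183.3, 126.8]
ee_rot: [-179.5, -0.0, 83.6]
force: [-7.6, -2.0, -4.6]
gripper_width: 19.2
```

arm_command(deltas="0 0.1 -3.9 0 0 0 10;0 0.3 -3.9 0 0 0 10")

```text
time_s: 4.2
ee_pos: [459.9, -183.3, 134.6]
ee_rot: [-179.4, -0.0, 83.6]
force: [-9.4, -2.5, -3.9]
gripper_width: 19.2
```

arm_command(deltas="0 0.5 -3.9 0 0 0 10;0 0.7 -3.9 0 0 0 10")

```text
time_s: 4.45
ee_pos: [460.8, -183.4, 142.4]
ee_rot: [-179.4, -0.0, 83.6]
force: [-8.4, -2.1, -3.8]
gripper_width: 19.1
```

arm_command(deltas="0 -0.1 -3.8 0 0 0 10;0 0.1 -3.8 0 0 0 10")

```text
time_s: 4.7
ee_pos: [462.7, -183.6, 150.6]
ee_rot: [-179.6, -0.0, 83.6]
force: [-4.4, -1.2, -2.5]
gripper_width: 19.6
```

arm_command(deltas="0 1.3 -3.7 0 0 0 10;0 1.5 -3.6 0 0 0 10")

```text
time_s: 4.95
ee_pos: [465.3, -183.9, 158.0]
ee_rot: [-179.6, -0.0, 83.6]
force: [-6.0, -0.8, -2.6]
gripper_width: 19.6
```

arm_command(deltas="0 1.7 -3.5 0 0 0 10;0 1.9 -3.5 0 0 0 10")

```text
time_s: 5.2
ee_pos: [468.6, -184.3, 165.1]
ee_rot: [-179.6, -0.0, 83.6]
force: [-7.3, -0.2, -1.1]
gripper_width: 19.1
```

```bash
sed -i 's/C=np.array(\[537.2/C=np.array([534.4/' h.py; python3 -c "
from h import *
s=state();print(ang(s['ee_pos'],s['force']))"
```

```text
[np.float64(-62.8), 74.4, -4.3, 6.0]
```

arm_command(deltas="0 2.1 -3.3 0 0 0 10;0 2.2 -3.2 0 0 0 10")

```text
time_s: 5.45
ee_pos: [472.6, -184.8, 171.7]
ee_rot: [-179.5, -0.0, 83.6]
force: [-8.3, -1.8, 1.3]
gripper_width: 19.5
```

arm_command(deltas="0 2.4 -3.1 0 0 0 10;0 2.6 -3.0 0 0 0 10")

```text
time_s: 5.7
ee_pos: [477.4, -185.3, 178.1]
ee_rot: [-179.5, -0.0, 83.6]
force: [-9.7, -0.1, 2.6]
gripper_width: 19.0
```

arm_command(deltas="0 2.7 -2.8 0 0 0 10;0 2.8 -2.7 0 0 0 10")

```text
time_s: 5.95
ee_pos: [482.9, -185.9, 183.9]
ee_rot: [-179.5, 0.0, 83.6]
force: [-10.0, 0.6, 5.0]
gripper_width: 19.2
```

```bash
python3 -c "
from h import *
s=state();print(ang(s['ee_pos'],s['force']),s['force'])"
```

```text
[np.float64(-44.3), 74.0, -3.7, 10.5] [-9.95988161  0.59772022  4.9695653 ]
```

arm_command(deltas="0 2.2 -3.6 0 0 0 10;0 2.3 -3.4 0 0 0 10")

```text
time_s: 6.2
ee_pos: [490.5, -186.8, 190.4]
ee_rot: [-179.9, 0.0, 83.5]
force: [-0.6, -2.6, -9.6]
gripper_width: 19.4
```

arm_command(deltas="0 3.2 -2.2 0 0 0 10;0 3.3 -2.1 0 0 0 10")

```text
time_s: 6.45
ee_pos: [495.3, -187.3, 193.7]
ee_rot: [-179.6, -0.0, 83.6]
force: [-6.5, -1.4, -9.1]
gripper_width: 19.4
```

arm_command(deltas="0 3.5 -1.9 0 0 0 10;0 3.5 -1.7 0 0 0 10")

```text
time_s: 6.7
ee_pos: [500.2, -187.9, 196.6]
ee_rot: [-179.3, -0.0, 83.6]
force: [-10.7, -1.5, -8.2]
gripper_width: 19.3
```

```bash
python3 -c "
from h import *
s=state();print(ang(s['ee_pos'],s['force']),s['force'])"
```

```text
[np.float64(-27.6), 74.0, -13.1, -2.4] [-10.69172261  -1.47235723  -8.15804506]
```

arm_command(deltas="0 3.6 -1.5 0 0 0 10;0 3.7 -1.3 0 0 0 10")

```text
time_s: 6.95
ee_pos: [505.8, -188.5, 199.1]
ee_rot: [-179.1, -0.0, 83.6]
force: [-13.6, -0.7, -5.6]
gripper_width: 19.4
```

```bash
python3 -c "
from h import *
s=state();print(ang(s['ee_pos'],s['force']),s['force'])"
```

```text
[np.float64(-22.9), 73.9, -14.6, 0.1] [-13.63936113  -0.65132626  -5.56465638]
```

arm_command(deltas="0 3.8 -1.1 0 0 0 10;0 3.8 -0.9 0 0 0 10")

```text
time_s: 7.2
ee_pos: [512.5, -189.3, 201.5]
ee_rot: [-179.0, -0.0, 83.6]
force: [-17.7, -0.8, -2.1]
gripper_width: 19.4
```

```bash
python3 -c "
from h import *
s=state();print(ang(s['ee_pos'],s['force']),s['force'])"
```

```text
[np.float64(-17.3), 73.8, -17.4, 3.2] [-17.7001331   -0.8022628   -2.14990953]
```

arm_command(deltas="0 3.9 -0.7 0 0 0 10;0 3.9 -0.5 0 0 0 10")

```text
time_s: 7.45
ee_pos: [520.7, -190.2, 203.5]
ee_rot: [-179.1, -0.0, 83.6]
force: [-16.2, -0.7, 0.5]
gripper_width: 19.4
```

```bash
python3 -c "
from h import *
s=state();print(ang(s['ee_pos'],s['force']),s['force'])"
```

```text
[np.float64(-10.7), 73.8, -15.6, 3.4] [-16.15792325  -0.65463526   0.46912276]
```

arm_command(deltas="0 3.9 -0.3 0 0 0 10;0 3.9 -0.1 0 0 0 10")

```text
time_s: 7.7
ee_pos: [530.1, -191.3, 204.6]
ee_rot: [-179.3, -0.0, 83.6]
force: [-12.9, -0.7, 0.8]
gripper_width: 19.2
```

```bash
python3 -c "
from h import *
s=state();print(ang(s['ee_pos'],s['force']),s['force'])"
```

```text
[np.float64(-3.3), 73.7, -12.7, 1.5] [-12.89813009  -0.73354722   0.75545427]
```

arm_command(deltas="0 3.9 0.1 0 0 0 10;0 1.5 0.1 0 0 0 10;0 0 0 0 0 0 10")

```text
time_s: 8.07
ee_pos: [538.8, -192.3, 204.6]
ee_rot: [-179.8, -0.0, 83.5]
force: [-5.6, -0.9, -2.8]
gripper_width: 19.6
```

```bash
python3 -c "
from h import *
s=state();print(ang(s['ee_pos'],s['force']),s['force'])"
```

```text
[np.float64(3.5), 73.8, -5.3, -3.1] [-5.62267275 -0.85623362 -2.78527417]
```

arm_command(deltas="0 2.6 0.3 0 0 0 10;0 0 0 0 0 0 10")

```text
time_s: 8.32
ee_pos: [542.0, -192.7, 204.4]
ee_rot: [-179.9, -0.0, 83.5]
force: [-3.8, -1.2, -4.6]
gripper_width: 19.4
```

```bash
python3 -c "
from h import *
s=state();print(ang(s['ee_pos'],s['force']),s['force'])"
```

```text
[np.float64(6.0), 73.8, -3.1, -4.9] [-3.79399656 -1.22560641 -4.59212534]
```

arm_command(deltas="0 2.6 0.4 0 0 0 10;0 0 0 0 0 0 10")

```text
time_s: 8.57
ee_pos: [545.4, -193.1, 204.0]
ee_rot: [-180.0, 0.0, 83.5]
force: [-2.4, -1.1, -5.7]
gripper_width: 19.3
```

```bash
python3 -c "
from h import *
s=state();print(ang(s['ee_pos'],s['force']),s['force'])"
```

```text
[np.float64(8.7), 73.8, -1.3, -6.0] [-2.36874013 -1.08823005 -5.72348629]
```

arm_command(deltas="0 2.4 0.5 0 0 0 10;0 1.6 0.4 0 0 0 10;0 0 0 0 0 0 10;0 0 0 0 0 0 10")

```text
time_s: 9.07
ee_pos: [549.8, -193.6, 203.2]
ee_rot: [179.9, 0.0, 83.5]
force: [-1.5, -1.9, -7.6]
gripper_width: 19.1
```

```bash
python3 -c "
from h import *
s=state();print(ang(s['ee_pos'],s['force']),s['force'])"
```

```text
[np.float64(12.2), 73.9, 0.4, -7.7] [-1.48171375 -1.91032877 -7.56134168]
```

arm_command(deltas="0 0 1.5 0 0 0 10;0 0 0 0 0 0 10;0 0 0 0 0 0 10")

```text
time_s: 9.45
ee_pos: [550.3, -193.7, 203.0]
ee_rot: [179.8, 0.0, 83.5]
force: [-0.4, -1.5, 1.7]
gripper_width: 19.5
```

arm_command(deltas="0 0 0 0 0 0 26;0 0 0 0 0 0 40;0 0 0 0 0 0 60;0 0 0 0 0 0 60;0 0 0 0 0 0 60")

```text
time_s: 10.07
ee_pos: [549.3, -193.5, 201.9]
ee_rot: [180.0, 0.0, 83.5]
force: [-0.1, 0.1, 0.1]
gripper_width: 59.7
```

arm_command(deltas="0 0 -10 0 0 0 60;0 0 -25 0 0 0 60;0 0 -40 0 0 0 60;0 0 -40 0 0 0 60;0 0 -30 0 0 0 60")

```text
time_s: 10.7
ee_pos: [549.5, -193.6, 349.8]
ee_rot: [179.8, 0.0, 83.5]
force: [-0.2, 0.6, 0.1]
gripper_width: 60.1
```

```bash
python3 - <<'E'
from h import *
s=state();print(s['time_s'],s['ee_pos'],s['ee_rot'],s['force'],s['gripper_width'])
a=snap('scene','s2.png')[120:270,140:340]; b=snap('top','t2.png')[120:320,220:420]
c=np.zeros((400,800,3),np.uint8); c[:300,:400]=cv2.resize(a,(400,300)); c[:,400:]=cv2.resize(b,(400,400))
cv2.imwrite('pics/c2.png',np.clip(c.astype(float)*1.8,0,255).astype(np.uint8))
E
```

```text
10.7 [ 549.52379836 -193.55999385  349.83817982] [1.79826574e+02 4.45153502e-02 8.35339257e+01] [-0.23086641  0.60653963  0.13029947] 60.08703854121687
```

View pics/c2.png

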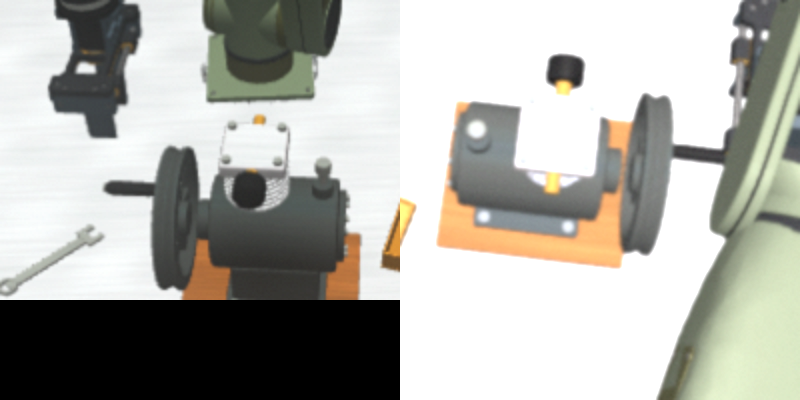

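The handle stayed near the top after release (scene crop tip at (107,187)), and the knob is still up at (323,165). Next I move over the pin with the fingers shut.

arm_command(deltas="35 -1.9 -15 0 0 0 0;35 -1.9 -15 0 0 0 0;35 -1.9 0 0 0 0 0;35 -1.9 0 0 0 0 0;35 -1.9 0 0 0 0 0")

```text
time_s: 11.42
ee_pos: [559.2, -17.4, 376.0]
ee_rot: [-179.9, 0.0, 83.5]
force: [-0.7, -0.4, 0.3]
gripper_width: 12.7
```

arm_command(deltas="35 -1.9 0 0 0 0 0;35 -1.9 10 0 0 0 0;34.7 -2 20 0 0 0 0;0 0 30 0 0 0 0;0 0 20 0 0 0 0")

```text
time_s: 12.05
ee_pos: [564.6, 86.7, 294.4]
ee_rot: [-179.8, 0.1, 83.6]
force: [0.6, -0.5, -0.3]
gripper_width: 0.4
```

arm_command(deltas="0 0 10 0 0 0 0;0 0 0 0 0 0 0")

```text
time_s: 12.3
ee_pos: [565.2, 86.0, 286.2]
ee_rot: [-179.9, 0.0, 83.5]
force: [-0.0, 0.3, 0.0]
gripper_width: 0.4
```

```bash
python3 - <<'E'
from h import *
s=state();print(s['time_s'],s['ee_pos'],s['ee_rot'],s['force'],s['gripper_width'])
a=snap('scene','s3.png')[120:270,190:390]; b=snap('top','t3.png')[100:300,170:370]
c=np.zeros((400,800,3),np.uint8); c[:300,:400]=cv2.resize(a,(400,300)); c[:,400:]=cv2.resize(b,(400,400))
cv2.imwrite('pics/c3.png',np.clip(c.astype(float)*1.8,0,255).astype(np.uint8))
E
```

```text
12.3 [565.21468977  86.03751056 286.21324066] [-1.79912246e+02  2.62651401e-02  8.35262937e+01] [-0.03187053  0.26593863  0.00932099] 0.3855140473646085
```

View pics/c3.png

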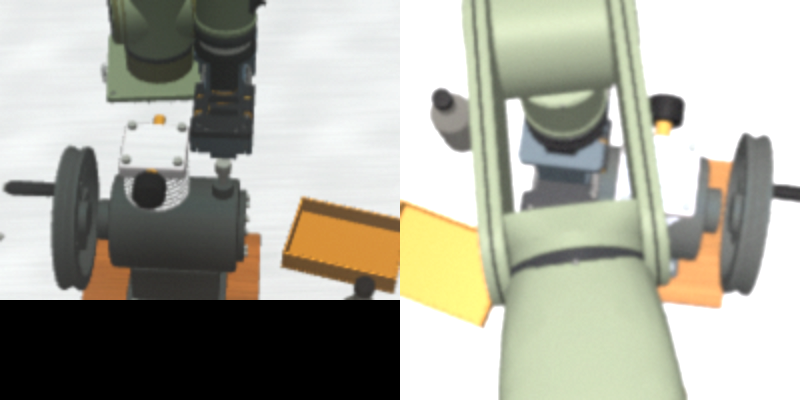

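The shut fingers are over the knob (scene crop (222,163), hidden below the gripper body) and nothing has been disturbed. I'll press in small steps.

arm_command(deltas="0 0 5 0 0 0 0;0 0 4 0 0 0 0;0 0 0 0 0 0 0")

```text
time_s: 12.78
ee_pos: [565.4, 86.1, 277.6]
ee_rot: [-180.0, 0.0, 83.5]
force: [0.6, 0.1, -0.8]
gripper_width: 0.5
```

arm_command(deltas="0 0 2 0 0 0 0;0 0 1.5 0 0 0 0;0 0 0 0 0 0 0")

```text
time_s: 13.15
ee_pos: [565.6, 86.2, 274.8]
ee_rot: [180.0, -0.0, 83.5]
force: [-0.3, 0.0, 1.6]
gripper_width: 0.7
```

arm_command(deltas="0 0 1.5 0 0 0 0;0 0 1.5 0 0 0 0;0 0 0 0 0 0 0")

```text
time_s: 13.52
ee_pos: [565.7, 86.2, 271.5]
ee_rot: [180.0, 0.0, 83.5]
force: [1.1, 0.6, 3.3]
gripper_width: 0.5
```

arm_command(deltas="0 0 1.5 0 0 0 0;0 0 1.5 0 0 0 0;0 0 0 0 0 0 0")

```text
time_s: 13.9
ee_pos: [565.6, 86.2, 268.2]
ee_rot: [-180.0, 0.0, 83.5]
force: [-1.0, -0.0, 2.8]
gripper_width: 0.4
```

```bash
python3 -c "
from h import *
s=state();print(s['ee_pos'],s['force'])"
```

```text
[565.63292377  86.17745855 268.15663691] [-1.00255378e+00 -2.36041856e-03  2.82056178e+00]
```

Past the 3 mm stop at 4 N, so the slot is under the pin. I'll continue to the end (about z 260).

arm_command(deltas="0 0 1.5 0 0 0 0;0 0 1.5 0 0 0 0;0 0 1.5 0 0 0 0;0 0 0 0 0 0 0")

```text
time_s: 14.4
ee_pos: [565.6, 86.2, 263.7]
ee_rot: [180.0, 0.0, 83.5]
force: [0.0, -0.6, 1.6]
gripper_width: 0.4
```

arm_command(deltas="0 0 1 0 0 0 0;0 0 1 0 0 0 0;0 0 0 0 0 0 0")

```text
time_s: 14.78
ee_pos: [565.6, 86.2, 261.8]
ee_rot: [180.0, 0.0, 83.5]
force: [0.1, 0.9, 2.9]
gripper_width: 0.9
```

arm_command(deltas="0 0 1 0 0 0 0;0 0 1 0 0 0 0;0 0 0 0 0 0 0")

```text
time_s: 15.15
ee_pos: [565.7, 86.2, 260.3]
ee_rot: [180.0, -0.0, 83.5]
force: [0.0, -0.2, 5.3]
gripper_width: 0.5
```

arm_command(deltas="0 0 1 0 0 0 0;0 0 0.5 0 0 0 0;0 0 0 0 0 0 0")

```text
time_s: 15.52
ee_pos: [565.7, 86.2, 260.2]
ee_rot: [179.9, -0.0, 83.5]
force: [-2.0, 0.3, 9.6]
gripper_width: 0.5
```

arm_command(deltas="0 0 1 0 0 0 0;0 0 0.5 0 0 0 0;0 0 0 0 0 0 0")

```text
time_s: 15.9
ee_pos: [565.8, 86.2, 260.2]
ee_rot: [179.8, -0.0, 83.5]
force: [-3.3, -1.0, 15.2]
gripper_width: 0.4
```

The pin is home: solid stop at z 260.2, so 15 mm of travel. I'll retreat straight up.

arm_command(deltas="0 0 -8 0 0 0 0;0 0 -20 0 0 0 0;0 0 -40 0 0 0 0;0 0 -40 0 0 0 0;-30 0 -30 0 0 0 0")

```text
time_s: 16.52
ee_pos: [562.3, 57.3, 395.5]
ee_rot: [-180.0, -0.0, 83.7]
force: [0.4, -0.4, -1.1]
gripper_width: 0.9
```

arm_command(deltas="0 -55 -10 0 0 0 0;0 -55 0 0 0 0 0;0 -55 0 0 0 0 0;0 0 0 0 0 0 0;0 0 0 0 0 0 0")

```text
time_s: 17.15
ee_pos: [398.6, 75.0, 404.6]
ee_rot: [-180.0, 0.0, 83.5]
force: [-0.0, 0.8, -0.9]
gripper_width: 0.4
```

```bash
python3 - <<'E'
from h import *
s=state();print(s['time_s'],s['ee_pos'],s['force'])
i=snap('scene','s4.png');a=i[140:290,130:410]
cv2.imwrite('pics/c4.png',np.clip(cv2.resize(a,None,fx=2.8,fy=2.8,interpolation=cv2.INTER_CUBIC).astype(float)*1.8,0,255).astype(np.uint8))
print(proj('scene',[[566,86,275],[566,86,260]]))
o=cv2.imread('pics/scene0.png')
for n,(x0,x1,y0,y1) in dict(spanner=(135,195,228,270),tray_oil=(328,400,215,305)).items():
    print(n,np.abs(i[y0:y1,x0:x1].astype(int)-o[y0:y1,x0:x1]).mean())
E
```

```text
17.15 [398.55543507  74.95883072 404.6290925 ] [-0.01332383  0.76449706 -0.86718352]
[[301.08879439 199.69613589]
 [301.02648172 203.70501295]]
spanner 1.4175925925925925
tray_oil 1.1728395061728396
```

View pics/c4.png

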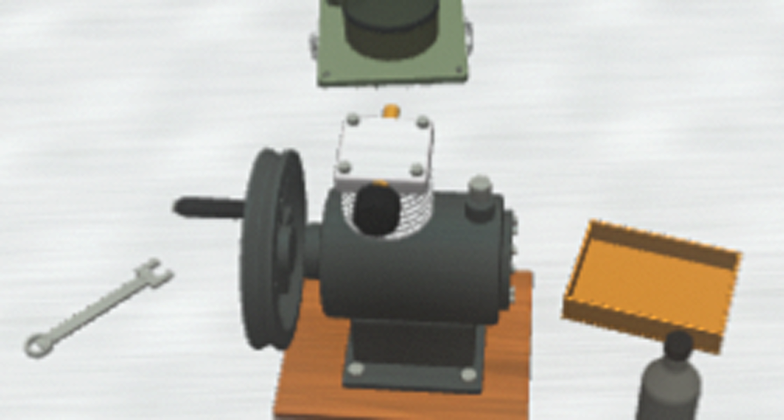

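The knob top is now at (301,204.6), where a fully pressed pin should appear. The spanner, oil bottle and tray haven't moved, and the arm is clear.

```bash
python3 -c "
from workcell import *
print(job_done())"
```

```text
the job is handed in; nothing more can be done
None
```

The crankshaft is locked: the locking pin is fully home, and the job was handed in at about 17 s of the 56 s allowed.

- **Flywheel:** I gripped the handle at about -107° and turned it steadily, top moving away from the robot. Resistance at the handle built up from about -40° and peaked near 17 N at about -17°. It had fallen to drag level by about +6°, and I stopped at about +12°. I let go only when the push-back read near zero, and the wheel stayed where it was.
- **Pin:** It slid with about 2–5 N, went past the 3 mm false stop, and stopped firmly at z = 260.2 mm, which is 15 mm of travel. I pressed with at most about 15 N, briefly, to confirm it was seated.
- **Last checks:** After the arm withdrew, the picture showed the knob top at row 204.6, against 203.7 expected when home and 199.7 when out. The spanner, oil bottle and tray looked unchanged from the start. The arm was clear of everything, and no check failed.
- **Small disagreement:** My first camera fix put the wheel centre about 3 mm too far along x. I corrected it from the arm's path while turning.

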